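Square the mailer into the labelling jig

ROBOT

A 6-joint arm with a two-finger parallel gripper is mounted at the origin on the work surface. World frame = base frame: x ahead of the robot, y to its left, z up, the work surface at z = 0. Lengths are in m, angles in rad, forces in N, time in s.
With the tool pointing down it reaches from about 0.425 to 1.125 m from the base axis. Payload 14.9 kg.
Tool frame: the origin (TCP) lies at the very end of the fingers, on their centre line; the grasp point (between the pads) lies 19 mm behind it; z points along the fingers, y is the line along which they close (so a half turn about z gives the same grasp; the last joint's range is limited). The gripper opens to 91 mm and grips with 3 to 60 N. Pads are 32 mm wide; open, the fingers measure 118 mm over their backs; the gripper's body (76 mm by 178 mm) begins 60 mm behind the grasp point.
Start: joints at [-1.261, 0.379, 1.734, -0, 1.028, -0.033], TCP at [0.235, -0.659, 0.214] pointing down, gripper open.
Joint ranges: [-2.77, 2.77], [-0.74, 2.19], [0, 2.66], [-1.06, 4.2], [0.31, 2.87], [-3.08, 3.08]. Speed limits (rad/s): [1.89, 1.89, 2.39, 3.14, 3.14, 3.14].

INTERFACE

Orientations are given as a 3x3 rotation matrix whose columns are the frame's x, y, z axes.
In Python, from plant import * gives the robot as it stands. The module is installed in compiled form; this text tells all that it offers.
- The arm moves only by the shell command python3 -m pendant 'ROWS' [OPENING] [FORCE]. ROWS is JSON, a list of rows, each a list of 6 numbers: the shift along the tool's x, y, z in units of 0.5 m (1.0 is 0.5 m), then the turn, a rotation vector about the tool's x, y, z in units of 90 degrees (1.0 is 90 degrees). A call has 1 to 10 rows; each row is the pose to reach, as a shift and turn from the pose commanded when the call began, along the tool's axes at that moment; what a row does not reach only later rows make up. A row lasts 1/12 s, in which the tool goes at most 41.7 mm and 7.16 degrees, less where a joint would pass 70% of its speed; a pose out of reach is approached as far as the arm can. A call with a number of a shift or a turn outside -1 to 1 is refused whole. A call with a gripper value outside its range is refused whole. OPENING is the opening, from -1 (shut) to 1 (fully open), set as the call begins (- or left out, the last holds). The fingers move at their own pace and stop on an object; FORCE is the grip in N (left out, the last holds). Time passes only in rows, so rows that repeat a pose let the fingers close. It gives the time, the measured TCP pose, the force, the opening and the grip force at its end, in the units of the state.
- get_state(): the state, without advancing time (a new reading comes with each control period).
- read_camera(name): name is "scene" or "top" or "wrist"; returns a dict with "color" (400x640x3 uint8, red, green, blue), "z_map" (400x640 float32, m along the optical axis (not along the pixel's ray), 0 where there is no reading), "mtx" (3x3 intrinsics, pixels), "k1" (the pictures are not rectified: a ray, as slopes to the right and down, at radius r is drawn at 1 + k1 r^2 times it, then the intrinsics apply), "eye" and "rotation" of the camera in the world. Camera axes: x right, y down, z forward; pixel columns grow to the right and rows downward; lengths in m; the calibration is good to about 2 mm. A picture is of the moment at which its call begins.
- job_done(): hands the job in; it is judged then, once.
The state is a dict: "t": time; "joint_pos": joint angles; "qd": joint speeds; "joint_torque": joint torques, N m; "eef_pos": TCP position; "ee_rot": TCP orientation; "ft_force": force on the tool from outside, world axes, zero at the start; "moment": the same for the moment, N m; "grip_width": finger opening in m; "gripper_force": force on a finger pad.
Only numpy, scipy, OpenCV 4.12 (cv2) and the standard library are available. Lean on these libraries where they do the work, as an engineer would, in place of code of your own. Each camera call takes 0.05 s, during which the arm holds its last target. There are 200 camera calls.

TASK

Push the flat cardboard mailer along the table into the corner of the squaring jig, so that one long side lies flush along the fence and one end is up against the stop block. Only push it: it must stay flat on the table, never gripped, lifted or tipped. Leave the other loose things on the table where they are, and finish with the hand clear of everything.

Things in the scene. Friction and masses are not known exactly. Their poses are not given: they have to be found in the camera images.
- mailer: The flat closed cardboard mailer to be pushed, 110 mm (its x) by 160 mm (its y, the long way) by 60 mm high, about 0.25 to 0.5 kg, loose on the table with a blank paper label on top; its long axis starts turned up to 0.3 rad from the fence. Too wide to be gripped; a level push of under 8 N slides it. Origin: centre of its underside.
- fence: Straight aluminium fence, fixed to the table beyond the mailer as seen from the robot; 660 mm long along its y, 40 mm high, 12 mm thick, with a 5 mm high foot strip behind it. Origin: at table height in the middle of its front face, the face that the mailer is pushed against. Its x axis points away from the robot, out of the fence's back; the mailer lies on its -x side.
- stop: Dark steel stop block, fixed to the table in front of the fence near one of its ends (left or right, it changes; about 280 mm to +y or -y from the fence's middle); 110 mm (x) by 40 mm (y) by 45 mm high, its black knob reaching 63 mm. Axes parallel to the fence's. Origin: centre of its underside; end faces 20 mm either side along y. The mailer goes against the face that looks to the fence's middle.
- tape_roll: Bystander: roll of clear tape lying flat near the fence's other end (the one without the stop), radius 45 mm, 48 mm high. Origin: centre of its underside.
- thread_cone: Bystander: tall pale thread cone standing upright, foot radius 36 mm, 130 mm high, to one side in front of the jig. Origin: centre of its underside.
- thread_spool: Bystander: short pale thread spool standing upright, radius 30 mm, 75 mm high, to the other side in front of the jig. Origin: centre of its underside.
- small_carton: Bystander: small closed cardboard carton, 85 by 85 by 95 mm high, far to the left. Not the mailer. Origin: centre of its underside.
- hoop: Bystander: blue embroidery hoop lying flat at the right, outer radius 65 mm, 14 mm high. Origin: centre of its underside.
- lint_brush: Bystander: brush lying flat at the far right, about 160 mm long. Origin: underside, near its middle.
- bobbin: Bystander: small metal bobbin lying at the left, radius 12 mm, 11 mm high. Origin: centre of its underside.
There are look-alikes about, which are no part of the job. Leave any turquoise look-alike of the mailer alone. What is shaped like the stop but yellow is not meant.

How it is judged:
At the end, for the whole second after the job is handed in: The mailer lies flat and at rest, a long side along the fence (gap at its middle under 5 mm, turned under 0.04 rad from it) and an end against the stop block's inner face (gap under 5 mm); never lifted over 12 mm or tipped; no other loose thing moved over 20 mm or tipped (x of mailer in the frame of fence between -0.06 and -0.051 m and angle between the y axis of mailer and the y axis of fence, either way round below 0.04 rad and y of mailer in the frame of fence between -0.25 and 0.25 m and (y of mailer in the frame of stop between 0.094 and 0.105 m or y of mailer in the frame of stop between -0.105 and -0.094 m) and height (world z) of mailer below 0.005 m and angle between mailer's own z axis and vertical below 0.05 rad and linear speed of mailer below 0.01 m/s); the robot touches nothing.
It fails at once if the mailer was lifted or tipped up off the table (height (world z) of mailer above 0.012 m or angle between mailer's own z axis and vertical above 0.15 rad).
It fails at once if another loose thing was moved by more than 20 mm or tipped (distance of any of tape_roll, thread_cone, thread_spool, small_carton, hoop, lint_brush, bobbin from where it was at the start of the episode above 0.02 m or angle between any of tape_roll, thread_cone, thread_spool, small_carton's own z axis and vertical above 0.3 rad).
It also fails if it takes over 64 s, if anything falls off the work surface, if the arm or the gripper's body presses on something with over 40 N, if the wrist force passes 120 N, or if a joint passes its speed limit or range.

## Working session

There is one attempt and no reset: what is moved stays moved. The work goes in short steps, Python scripts to look and compute and a shell command to move; the robot and the scene stay as the last step left them, time stands still between calls to the robot, and variables do not carry over. Pictures are saved under pics/ and viewed, at most 10 in all, crops included, and the job is handed in when it is done.

```bash
mkdir -p pics; python3 - <<'E'
from plant import *
import cv2,numpy as np
s=get_state();print(s['t'],s['eef_pos'],np.round(s['ee_rot'],3).tolist(),s['grip_width'])
for n in('scene','top'):
    c=read_camera(n);cv2.imwrite(f'pics/{n}0.png',c['color'][...,::-1]);np.savez(f'{n}0.npz',**{k:v for k,v in c.items()})
    print(n,c['eye'],np.round(c['rotation'],3).tolist(),c['mtx'].tolist(),c['k1'])
E
```

```text
0.0 [ 0.2351511  -0.65891331  0.21331044] [[0.942, 0.336, -0.0], [0.336, -0.942, 0.001], [0.0, -0.001, -1.0]] 0.09125727419651729
scene [ 1.51164445 -0.25454819  0.7625851 ] [[0.248, 0.565, -0.787], [0.969, -0.153, 0.196], [-0.009, -0.811, -0.585]] [[439.5792799038268, 0.0, 322.2158645721654], [0.0, 439.5792799038268, 202.04031994357643], [0.0, 0.0, 1.0]] -0.008240237574243834
top [ 0.42242488 -0.01705829  1.28754065] [[0.002, -0.997, 0.078], [-1.0, -0.002, 0.001], [-0.001, -0.078, -0.997]] [[459.39811365820356, 0.0, 319.1954744866851], [0.0, 459.39811365820356, 205.82498448236979], [0.0, 0.0, 1.0]] -0.03212565538507431
```

View pics/top0.png

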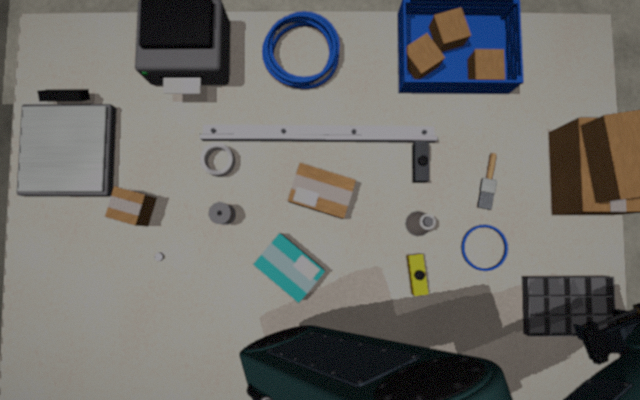

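View pics/scene0.png

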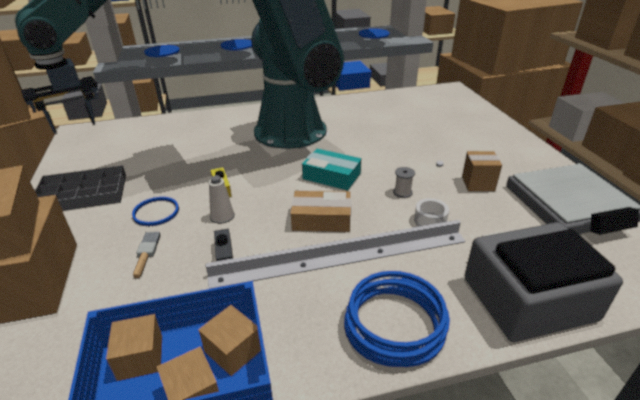

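Top view: the brown box at (323,190) is the mailer, since it is flat, near the fence and labelled. The turquoise one at (290,267) is a look-alike, and the cube-shaped carton at (130,206) is not it. The stop is the dark block at (422,160), at the fence's right end (-y); the yellow one at (418,275) is not meant. I'll confirm both in an enlarged crop.

```bash
cat > h.py <<'E'
import numpy as np,cv2
def load(n):
    return dict(np.load(n))
def to_world(c,px,h):
    """pixels -> world points on plane z=h"""
    k=np.array([float(c['k1']),0,0,0,0])
    s=cv2.undistortPoints(np.array(px,float).reshape(-1,1,2),c['mtx'],k)[:,0]
    d=np.c_[s,np.ones(len(s))]@c['rotation'].T
    return c['eye']+d*((h-c['eye'][2])/d[:,2])[:,None]
def cloud(c):
    v,u=np.mgrid[0:400,0:640]
    s=cv2.undistortPoints(np.c_[u.ravel(),v.ravel()].astype(float).reshape(-1,1,2),c['mtx'],np.array([float(c['k1']),0,0,0,0]))[:,0]
    P=(np.c_[s,np.ones(len(s))]*c['z_map'].reshape(-1,1))@c['rotation'].T+c['eye']
    return P.reshape(400,640,3)
E
python3 - <<'E'
import cv2
from h import *
a=cv2.imread('pics/top0.png')[115:305,195:455]
cv2.imwrite('pics/crop1.png',cv2.resize(a,None,fx=3,fy=3,interpolation=cv2.INTER_CUBIC))
c=load('top0.npz');P=cloud(c)
for n,u,v in(('mailer',323,190),('stop',422,150),('fence',300,131),('tape',209,160),('cone',429,222),('spool',221,212),('tq',290,267)):print(n,P[v,u].round(4))
E
```

```text
mailer [ 0.5612 -0.0261  0.0604]
stop [ 0.6745 -0.2982  0.0429]
fence [0.736  0.0391 0.0043]
tape [ 0.6532  0.2975 -0.0007]
cone [ 0.4727 -0.2931  0.1311]
spool [0.5001 0.2433 0.0789]
tq [0.3553 0.0613 0.0575]
```

View pics/crop1.png

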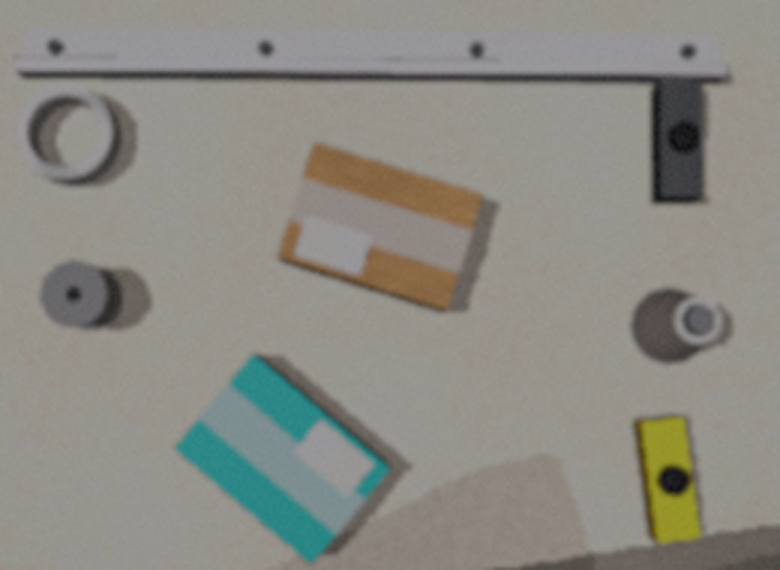

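The crop confirms it. The mailer's top corners are at (318,143), (483,193), (445,310) and (278,258), brown with a pale label. The grey stop's inner face is at x≈655 and the fence's front line at y≈75. Next I'll measure.

```bash
python3 - <<'E'
from h import *
c=load('top0.npz');f=lambda L:[(195+(x+.5)/3-.5,115+(y+.5)/3-.5) for x,y in L]
m=to_world(c,f([(318,143),(483,193),(445,310),(278,258)]),.06)
print('mailer',m.round(4).tolist(),m.mean(0).round(4))
for i in range(4):d=m[(i+1)%4]-m[i];print(np.hypot(*d[:2]).round(4),np.arctan2(-d[0],d[1]).round(3))
fe=to_world(c,f([(25,71),(380,73.5),(650,76)]),.04);print('fence front top',fe.round(4).tolist())
fb=to_world(c,f([(25,77),(380,79.5),(640,81)]),.0);print('fence front bottom',fb.round(4).tolist())
print('stop top edge',to_world(c,f([(658,90),(659,198)]),.045).round(4).tolist(),'bottom',to_world(c,f([(653,90),(654,203)]),0).round(4).tolist())
# depth checks
for n in('top','scene'):
    P=cloud(load(n+'0.npz')).reshape(-1,3)
    def sel(x0,x1,y0,y1,z0,z1):
        return P[(P[:,0]>x0)&(P[:,0]<x1)&(P[:,1]>y0)&(P[:,1]<y1)&(P[:,2]>z0)&(P[:,2]<z1)]
    q=sel(.42,.69,-.15,.1,.05,.07);r=cv2.minAreaRect(q[:,:2].astype(np.float32)*1000);print(n,'mailer',r,np.median(q[:,2]))
    q=sel(.55,.72,-.36,-.22,.038,.052);print('stop',cv2.minAreaRect(q[:,:2].astype(np.float32)*1000),np.median(q[:,2]) if len(q) else 0)
    q=sel(.6,.8,-.25,.3,.034,.046);print('fence',cv2.fitLine(q[:,:2].astype(np.float32),cv2.DIST_HUBER,0,.01,.01).ravel(),np.percentile(q[:,0],[5,50,95]),len(q))
E
```

```text
mailer [[0.6363, 0.0344, 0.06], [0.5912, -0.114, 0.06], [0.486, -0.0797, 0.06], [0.5322, 0.0696, 0.06]] [ 0.5614 -0.0225  0.06  ]
0.1551 2.847
0.1107 1.256
0.1563 -0.3
0.1098 -1.897
fence front top [[0.7065, 0.3056, 0.04], [0.7045, -0.0214, 0.04], [0.7029, -0.2698, 0.04]]
fence front bottom [[0.7098, 0.3159, 0.0], [0.7077, -0.0215, 0.0], [0.7071, -0.2683, 0.0]]
stop top edge [[0.6888, -0.2759, 0.045], [0.5892, -0.2754, 0.045]] bottom [[0.6985, -0.2806, 0.0], [0.5905, -0.2799, 0.0]]
top mailer ((508.0289306640625, -5.352760314941406), (160.5454559326172, 226.365478515625), 72.93474578857422) 0.059044362907574754
stop ((654.1573486328125, -278.40960693359375), (113.8370590209961, 126.60845184326172), 89.74369049072266) 0.043041825780446796
fence [ 0.02692668 -0.9996374   0.7075811   0.0560987 ] [0.6202108  0.71123904 0.71902149] 1070
scene mailer ((510.58001708984375, -4.839363098144531), (158.47384643554688, 231.82443237304688), 72.72743225097656) 0.058941437494364424
stop ((656.1705932617188, -279.967041015625), (126.61882781982422, 118.54206848144531), 0.13241726160049438) 0.04340115499928254
fence [ 0.01723402 -0.99985147  0.7077447   0.0317062 ] [0.61311015 0.7135787  0.72199114] 1366
```

```bash
python3 -m pendant '[[0.707,-0.404,0,0,0,0.218],[0.707,-0.404,0,0,0,0.218],[0.707,-0.404,0,0,0,0.218],[0.707,-0.404,0,0,0,0.218],[0.707,-0.404,0,0,0,0.218],[0.707,-0.404,0,0,0,0.218],[0.707,-0.404,0,0,0,0.218],[0.707,-0.404,0,0,0,0.218],[0.707,-0.404,0,0,0,0.218],[0.707,-0.404,0,0,0,0.218]]' 1; python3 -c "
from plant import *;import numpy as np;s=get_state();print(np.round(s['ee_rot'],3).tolist(),np.round(s['joint_pos'],2),s['ft_force'])"
```

```text
t: 0.93
eef_pos: [0.5017, -0.3477, 0.2138]
ee_rot: [[1.0, 0.001, -0.0], [0.001, -1.0, 0.0], [-0.0, -0.0, -1.0]]
ft_force: [0.3, -0.4, 0.5]
grip_width: 0.0908
gripper_force: 0.0
[[1.0, 0.001, -0.0], [0.001, -1.0, 0.0], [-0.0, -0.0, -1.0]] [-0.64  0.24  1.92  0.    0.98  0.93] [ 0.32768061 -0.36633796  0.48835892]
```

```bash
python3 -m pendant '[[-0.114,-0.656,0,0,0,0],[-0.114,-0.656,0,0,0,0],[-0.114,-0.656,0,0,0,0],[-0.114,-0.656,0,0,0,0],[-0.114,-0.656,0,0,0,0],[-0.114,-0.656,0,0,0,0],[-0.114,-0.656,0,0,0,0],[-0.114,-0.656,0,0,0,0],[-0.114,-0.656,0,0,0,0],[-0.114,-0.656,0,0,0,0]]' 1
python3 -m pendant '[[0,0,0.08,0,0,0],[0,0,0.16,0,0,0],[0,0,0.24,0,0,0],[0,0,0.3,0,0,0],[0,0,0.35,0,0,0],[0,0,0.38,0,0,0],[0,0,0.38,0,0,0]]'
python3 -c "
from plant import *;import cv2;cv2.imwrite('pics/t1.png',cv2.resize(read_camera('top')['color'][110:320,190:460,::-1],None,fx=2.5,fy=2.5))"
```

```text
t: 1.77
eef_pos: [0.4428, -0.0206, 0.2139]
ee_rot: [[1.0, 0.004, 0.0], [0.004, -1.0, -0.0], [0.0, 0.0, -1.0]]
ft_force: [-0.2, -0.9, -0.5]
grip_width: 0.0912
gripper_force: 0.0
t: 2.35
eef_pos: [0.4414, -0.0232, 0.0211]
ee_rot: [[1.0, -0.001, -0.005], [-0.001, -1.0, 0.0], [-0.005, -0.0, -1.0]]
ft_force: [-0.9, 0.2, 0.2]
grip_width: 0.0911
gripper_force: 0.0
```

View pics/t1.png

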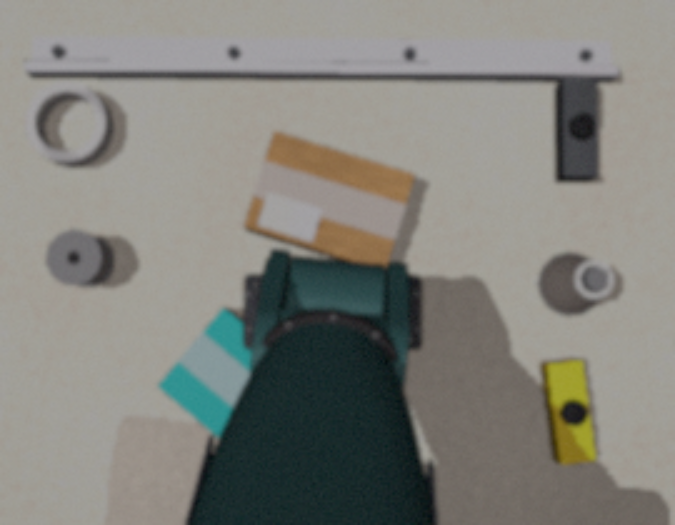

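The hand is down in front of the mailer, at (330,300) in this view, and nothing has been disturbed. Pushing +x towards the fence.

```bash
python3 -m pendant '[[0.016,0,0,0,0,0],[0.032,0,0,0,0,0],[0.048,0,0,0,0,0],[0.064,0,0,0,0,0],[0.08,0,0,0,0,0],[0.096,0,0,0,0,0],[0.112,0,0,0,0,0],[0.128,0,0,0,0,0],[0.144,0,0,0,0,0],[0.16,0,0,0,0,0]]'
python3 -m pendant '[[0.014,0,0,0,0,0],[0.028,0,0,0,0,0],[0.042,0,0,0,0,0],[0.056,0,0,0,0,0],[0.066,0,0,0,0,0],[0.074,0,0,0,0,0],[0.08,0,0,0,0,0],[0.08,0,0,0,0,0]]'
python3 -c "
from plant import *;import cv2;cv2.imwrite('pics/t2.png',cv2.resize(read_camera('top')['color'][110:320,190:460,::-1],None,fx=2.5,fy=2.5))"
```

```text
t: 3.23
eef_pos: [0.5239, -0.0222, 0.0239]
ee_rot: [[1.0, 0.0, -0.0], [0.0, -1.0, -0.0], [-0.0, 0.0, -1.0]]
ft_force: [-3.3, 0.5, 0.4]
grip_width: 0.0911
gripper_force: 2.0
t: 3.9
eef_pos: [0.5639, -0.0222, 0.024]
ee_rot: [[1.0, 0.0, 0.001], [0.0, -1.0, -0.0], [0.001, 0.0, -1.0]]
ft_force: [0.2, -0.0, -0.0]
grip_width: 0.0913
gripper_force: 0.0
```

View pics/t2.png

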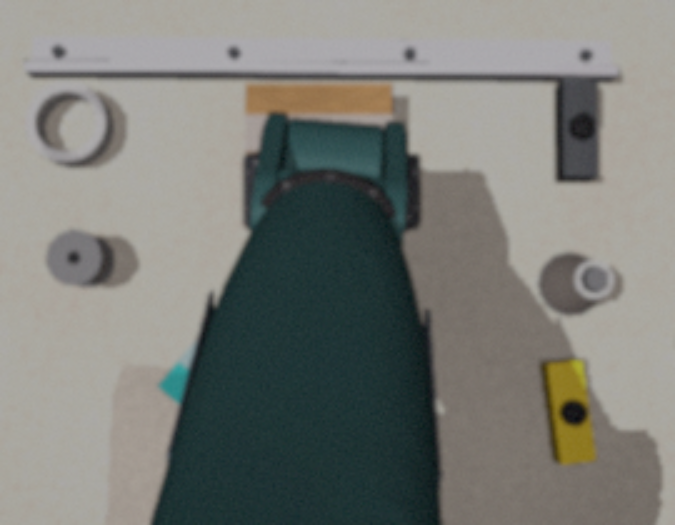

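The mailer is square to the fence with about a 14 mm gap (top strip at y≈85–115, fence at 75). Now I'll go around to its left end, turning the hand by -90°.

```bash
python3 -m pendant '[[-0.03,0,0,0,0,0],[-0.06,0,0,0,0,0],[-0.06,0,-0.08,0,0,0],[-0.06,0,-0.16,0,0,0],[-0.06,0,-0.24,0,0,0],[-0.06,0,-0.28,0,0,0],[-0.06,0,-0.28,0,0,0]]' 0.2
python3 -m pendant '[[0.202,-0.284,0,0,0,-0.5],[0.202,-0.284,0,0,0,-0.5],[0.202,-0.284,0,0,0,-0.5],[0.202,-0.284,0,0,0,-0.5],[0.202,-0.284,0,0,0,-0.5],[0.202,-0.284,0,0,0,-0.5],[0.202,-0.284,0,0,0,-0.5],[0.202,-0.284,0,0,0,-0.5]]'
python3 -m pendant '[[0,0,0,0,0,-0.5],[0,0,0,0,0,-0.5],[0,0,0,0,0,-0.5],[0,0,0,0,0,-0.5],[0,0,0,0,0,-0.5],[0,0,0,0,0,-0.5],[0,0,0,0,0,-0.5],[0,0,0,0,0,-0.5]]'
python3 - <<'E'
from plant import *
from h import *
c=read_camera('top');np.savez('t3.npz',**c);cv2.imwrite('pics/t3.png',cv2.resize(c['color'][110:320,190:460,::-1],None,fx=2.5,fy=2.5))
E
```

```text
t: 4.53
eef_pos: [0.536, -0.0224, 0.169]
ee_rot: [[1.0, 0.0, 0.008], [0.0, -1.0, -0.001], [0.008, 0.001, -1.0]]
ft_force: [0.1, 0.4, 0.3]
grip_width: 0.0545
gripper_force: 0.0
t: 5.2
eef_pos: [0.6339, 0.1201, 0.163]
ee_rot: [[0.705, 0.709, -0.001], [0.709, -0.705, -0.0], [-0.0, -0.0, -1.0]]
ft_force: [0.7, -0.1, -0.1]
grip_width: 0.0548
gripper_force: 0.0
t: 5.87
eef_pos: [0.634, 0.1196, 0.1635]
ee_rot: [[0.0, 1.0, -0.0], [1.0, -0.0, 0.0], [0.0, -0.0, -1.0]]
ft_force: [0.3, 0.5, 0.5]
grip_width: 0.0547
gripper_force: 0.0
```

View pics/t3.png

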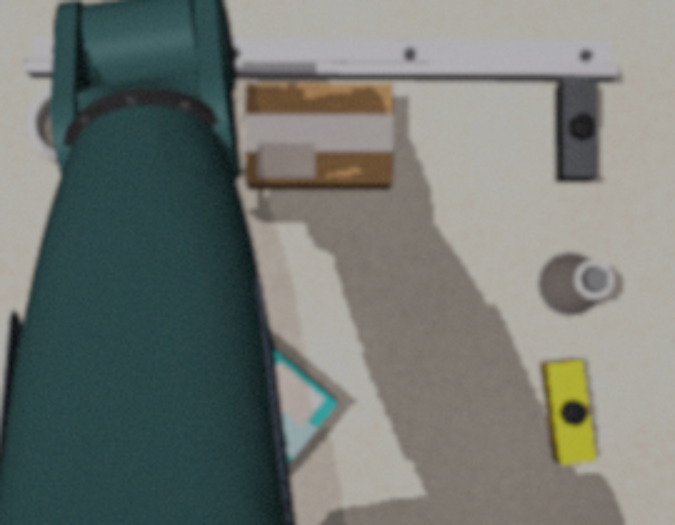

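```bash
python3 -m pendant '[[0,0,0.08,0,0,0],[0,0,0.16,0,0,0],[0,0,0.22,0,0,0],[0,0,0.26,0,0,0],[0,0,0.28,0,0,0],[0,0,0.28,0,0,0]]'
python3 -m pendant '[[-0.03,0,0,0,0,0],[-0.06,0,0,0,0,0],[-0.08,0,0,0,0,0],[-0.1,0,0,0,0,0],[-0.12,0,0,0,0,0],[-0.14,0,0,0,0,0],[-0.16,0,0,0,0,0],[-0.18,0,0,0,0,0],[-0.2,0,0,0,0,0],[-0.22,0,0,0,0,0]]'
python3 -m pendant '[[-0.02,0,0,0,0,0],[-0.04,0,0,0,0,0],[-0.06,0,0,0,0,0],[-0.08,0,0,0,0,0],[-0.1,0,0,0,0,0],[-0.12,0,0,0,0,0],[-0.14,0,0,0,0,0],[-0.16,0,0,0,0,0],[-0.18,0,0,0,0,0],[-0.19,0,0,0,0,0]]'
python3 -m pendant '[[-0.006,0,0,0,0,0],[-0.01,0,0,0,0,0],[-0.014,0,0,0,0,0],[-0.014,0,0,0,0,0]]'
```

```text
t: 6.42
eef_pos: [0.6328, 0.1195, 0.0218]
ee_rot: [[0.002, 1.0, -0.003], [1.0, -0.002, -0.0], [-0.0, -0.003, -1.0]]
ft_force: [-0.4, 0.4, 0.3]
grip_width: 0.0546
gripper_force: 0.0
t: 7.25
eef_pos: [0.6341, 0.0089, 0.0239]
ee_rot: [[-0.0, 1.0, -0.0], [1.0, 0.0, 0.0], [0.0, -0.0, -1.0]]
ft_force: [0.2, 4.8, 3.5]
grip_width: 0.0546
gripper_force: 2.2
t: 8.08
eef_pos: [0.6342, -0.0866, 0.0239]
ee_rot: [[0.0, 1.0, -0.0], [1.0, -0.0, -0.0], [-0.0, -0.0, -1.0]]
ft_force: [0.5, 3.7, 2.7]
grip_width: 0.055
gripper_force: 2.0
t: 8.42
eef_pos: [0.6342, -0.0923, 0.0238]
ee_rot: [[-0.001, 1.0, -0.0], [1.0, 0.001, -0.0], [-0.0, -0.0, -1.0]]
ft_force: [-0.4, 0.5, 0.2]
grip_width: 0.0546
gripper_force: 0.0
```

```bash
python3 -m pendant '[[-0.004,0,0,0,0,0],[-0.008,0,0,0,0,0],[-0.012,0,0,0,0,0],[-0.014,0,0,0,0,0]]'
python3 -m pendant '[[-0.002,0,0,0,0,0],[-0.004,0,0,0,0,0]]'
python3 -m pendant '[[-0.002,0,0,0,0,0],[-0.004,0,0,0,0,0]]'
python3 - <<'E'
from plant import *
from h import *
c=read_camera('top');np.savez('t4.npz',**c);cv2.imwrite('pics/t4.png',cv2.resize(c['color'][120:245,290:460,::-1],None,fx=4,fy=4,interpolation=2))
E
```

```text
t: 8.75
eef_pos: [0.6345, -0.0979, 0.0239]
ee_rot: [[0.001, 1.0, 0.0], [1.0, -0.001, 0.002], [0.002, 0.0, -1.0]]
ft_force: [5.5, 28.1, 2.3]
grip_width: 0.0548
gripper_force: 14.2
t: 8.92
eef_pos: [0.6348, -0.098, 0.024]
ee_rot: [[0.002, 1.0, 0.001], [1.0, -0.002, 0.004], [0.004, 0.001, -1.0]]
ft_force: [7.4, 47.1, 4.4]
grip_width: 0.0549
gripper_force: 23.8
t: 9.08
eef_pos: [0.6349, -0.0982, 0.0241]
ee_rot: [[0.002, 1.0, 0.0], [1.0, -0.002, 0.006], [0.006, 0.0, -1.0]]
ft_force: [8.7, 66.2, 6.7]
grip_width: 0.0546
gripper_force: 33.7
```

View pics/t4.png

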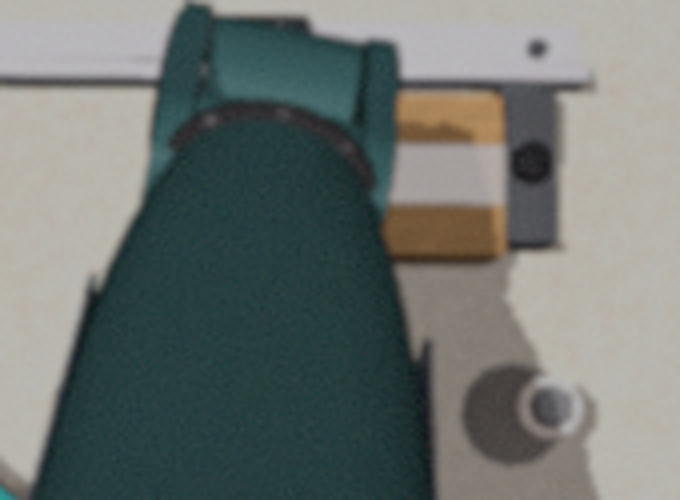

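The mailer is against the stop (right edge at 507), with a small gap to the fence still. Backing off, turning back, then pushing from the near side into the fence.

```bash
python3 -m pendant '[[0.03,0,0,0,0,0],[0.06,0,0,0,0,0],[0.09,0,0,0,0,0],[0.09,0,-0.08,0,0,0],[0.09,0,-0.16,0,0,0],[0.09,0,-0.24,0,0,0],[0.09,0,-0.28,0,0,0],[0.09,0,-0.28,0,0,0]]'
python3 -m pendant '[[-0.214,-0.178,0,0,0,0.5],[-0.214,-0.178,0,0,0,0.5],[-0.214,-0.178,0,0,0,0.5],[-0.214,-0.178,0,0,0,0.5],[-0.214,-0.178,0,0,0,0.5],[-0.214,-0.178,0,0,0,0.5],[-0.214,-0.178,0,0,0,0.5],[-0.214,-0.178,0,0,0,0.5]]'
python3 -m pendant '[[0,0,0,0,0,0.5],[0,0,0,0,0,0.5],[0,0,0,0,0,0.5],[0,0,0,0,0,0.5],[0,0,0,0,0,0.5],[0,0,0,0,0,0.5],[0,0,0,0,0,0.5],[0,0,0,0,0,0.5]]'
```

```text
t: 9.8
eef_pos: [0.6368, -0.0582, 0.1693]
ee_rot: [[-0.001, 1.0, 0.007], [1.0, 0.001, -0.001], [-0.001, 0.007, -1.0]]
ft_force: [0.9, 0.1, 0.6]
grip_width: 0.055
gripper_force: 0.0
t: 10.47
eef_pos: [0.5448, -0.1651, 0.1633]
ee_rot: [[0.708, 0.706, -0.001], [0.706, -0.708, 0.0], [-0.001, -0.001, -1.0]]
ft_force: [0.9, -1.0, 0.3]
grip_width: 0.0547
gripper_force: 0.0
t: 11.13
eef_pos: [0.5451, -0.1649, 0.1635]
ee_rot: [[1.0, 0.001, -0.001], [0.001, -1.0, 0.0], [-0.001, -0.0, -1.0]]
ft_force: [-0.0, 0.3, 0.4]
grip_width: 0.0545
gripper_force: 0.0
```

Descend, approach, push to near x≈0.575, then small steps.

```bash
python3 -m pendant '[[0,0,0.08,0,0,0],[0,0,0.16,0,0,0],[0,0,0.22,0,0,0],[0,0,0.26,0,0,0],[0,0,0.28,0,0,0],[0,0,0.28,0,0,0]]'
python3 -m pendant '[[0.01,0,0,0,0,0],[0.02,0,0,0,0,0],[0.03,0,0,0,0,0],[0.04,0,0,0,0,0],[0.05,0,0,0,0,0],[0.056,0,0,0,0,0],[0.06,0,0,0,0,0],[0.06,0,0,0,0,0]]'
python3 -m pendant '[[0.003,0,0,0,0,0],[0.006,0,0,0,0,0],[0.006,0,0,0,0,0]]'
python3 -m pendant '[[0.002,0,0,0,0,0],[0.004,0,0,0,0,0],[0.004,0,0,0,0,0]]'
```

```text
t: 11.63
eef_pos: [0.5439, -0.1646, 0.0219]
ee_rot: [[1.0, 0.003, -0.003], [0.003, -1.0, 0.001], [-0.003, -0.001, -1.0]]
ft_force: [0.6, 0.5, -1.2]
grip_width: 0.0548
gripper_force: 0.0
t: 12.3
eef_pos: [0.5758, -0.1652, 0.0241]
ee_rot: [[1.0, 0.001, 0.001], [0.001, -1.0, -0.0], [0.001, 0.0, -1.0]]
ft_force: [1.4, 0.4, -0.6]
grip_width: 0.0545
gripper_force: 0.0
t: 12.55
eef_pos: [0.5784, -0.1652, 0.0239]
ee_rot: [[1.0, 0.0, 0.0], [0.0, -1.0, 0.0], [0.0, -0.0, -1.0]]
ft_force: [-1.8, 1.5, 0.6]
grip_width: 0.0545
gripper_force: 0.8
t: 12.8
eef_pos: [0.5786, -0.1648, 0.0236]
ee_rot: [[1.0, -0.0, -0.004], [-0.0, -1.0, 0.001], [-0.004, -0.001, -1.0]]
ft_force: [-12.3, 1.0, 9.9]
grip_width: 0.0548
gripper_force: 6.5
```

```bash
python3 -m pendant '[[0.002,0,0,0,0,0],[0.004,0,0,0,0,0],[0.004,0,0,0,0,0]]'
python3 -m pendant '[[-0.01,0,0,0,0,0],[-0.03,0,0,0,0,0],[-0.06,0,0,0,0,0],[-0.06,0,-0.08,0,0,0],[-0.06,0,-0.16,0,0,0],[-0.06,0,-0.24,0,0,0],[-0.06,0,-0.32,0,0,0],[-0.06,0,-0.36,0,0,0]]'
python3 -m pendant '[[0,-0.08,0,0,0,0],[0,-0.16,0,0,0,0],[0,-0.24,0,0,0,0],[0,-0.32,0,0,0,0],[0,-0.4,0,0,0,0],[0,-0.48,0,0,0,0],[0,-0.52,0,0,0,0],[0,-0.52,0,0,0,0]]'
python3 - <<'E'
from plant import *
from h import *
for n in('top','scene'):
    c=read_camera(n);np.savez(n+'5.npz',**c)
    a=c['color'][120:245,290:460,::-1] if n=='top' else c['color'][150:290,190:370,::-1]
    cv2.imwrite(f'pics/{n}5.png',cv2.resize(a,None,fx=4,fy=4,interpolation=2))
E
```

```text
t: 13.05
eef_pos: [0.5788, -0.1645, 0.0233]
ee_rot: [[1.0, -0.001, -0.007], [-0.001, -1.0, 0.002], [-0.007, -0.002, -1.0]]
ft_force: [-24.5, 2.6, 18.9]
grip_width: 0.0546
gripper_force: 12.2
t: 13.72
eef_pos: [0.5536, -0.1658, 0.2088]
ee_rot: [[1.0, 0.0, 0.006], [0.001, -1.0, -0.002], [0.006, 0.002, -1.0]]
ft_force: [1.5, 0.7, 1.5]
grip_width: 0.0541
gripper_force: 0.0
t: 14.38
eef_pos: [0.5519, 0.0981, 0.204]
ee_rot: [[1.0, 0.004, 0.001], [0.004, -1.0, 0.001], [0.001, -0.001, -1.0]]
ft_force: [-0.2, -0.5, 0.5]
grip_width: 0.0546
gripper_force: 0.0
```

View pics/top5.png

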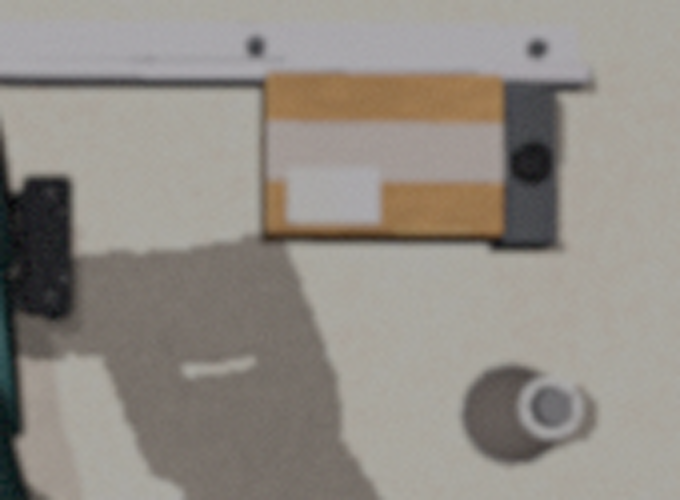

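View pics/scene5.png

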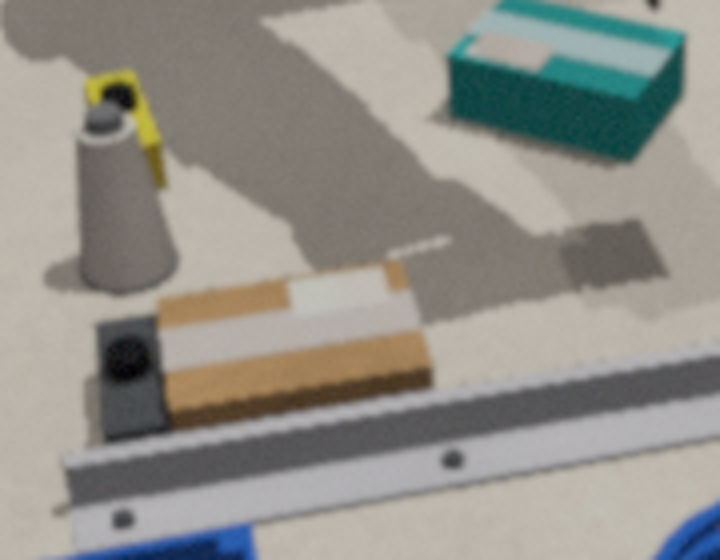

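Top view: the mailer (266..503, 72..236) is flush at the fence and next to the stop. I'll check whether the right edge moved away from the stop during the last push (507 before, 503 now).

```bash
python3 - <<'E'
from h import *
for n in('t4','top5'):
    c=load(n+'.npz');g=c['color'].astype(float)
    # brown (R-B) strips: upper rows ~ 146-149 ; lower ~174-177
    for r in((144,149),(168,172),(174,178)):
        p=(g[r[0]:r[1],400:430,0]-g[r[0]:r[1],400:430,2]).mean(0);m=p[:9].mean();lo=p[20:].mean();i=np.argmax(p<(m+lo)/2);h=(m+lo)/2
        u=400+i-1+(p[i-1]-h)/(p[i-1]-p[i]);print(n,r,round(u,2),to_world(c,[(u,np.mean(r))],.06).round(4))
c=load('top5.npz')
f=lambda L:[(290+(x+.5)/4-.5,120+(y+.5)/4-.5) for x,y in L]
m=to_world(c,f([(266,72),(503,74),(503,236),(264,235)]),.06);print(m.round(4).tolist(),m.mean(0))
print('stop outer bottom',to_world(c,f([(558,150)]),.045))
a=load('top0.npz')['color'].astype(int);d=np.abs(a-c['color']).max(2)
P=cloud(c).reshape(-1,3)
E
```

```text
t4 (144, 149) 415.57 [[ 0.6806 -0.277   0.06  ]]
t4 (168, 172) 416.68 [[ 0.6162 -0.279   0.06  ]]
t4 (174, 178) 416.41 [[ 0.5999 -0.278   0.06  ]]
top5 (144, 149) 415.54 [[ 0.6806 -0.2769  0.06  ]]
top5 (168, 172) 415.61 [[ 0.6162 -0.2761  0.06  ]]
top5 (174, 178) 415.63 [[ 0.5999 -0.2759  0.06  ]]
[[0.7045, -0.1157, 0.06], [0.7037, -0.2768, 0.06], [0.5927, -0.2751, 0.06], [0.5929, -0.1139, 0.06]] [ 0.6484467  -0.19540594  0.06      ]
stop outer bottom [[ 0.65434675 -0.31698305  0.045     ]]
```

The mailer's far edge is on the fence line (0.704) and parallel to it. Its right edge is at y=-0.276 against a stop face at about -0.277, so all gaps are within limits. The hand is clear, so I'm handing in.

```bash
python3 -c "
from plant import *;print(job_done())"
```

```text
the job is handed in; nothing more can be done
None
```

I handed the job in with the mailer pushed flush along the fence and up against the dark stop block (gaps measured at about 2 mm or less), the hand clear and no other loose thing seen to move; the hand-in call returned no verdict.

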